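Release the positioning block from its docking base

ROBOT

A 6-joint arm with a two-finger parallel gripper is mounted at the origin on the work surface. World frame = base frame: x ahead of the robot, y to its left, z up, the work surface at z = 0. Lengths are in mm, angles in rad, forces in N, time in s.
With the tool pointing down it reaches from about 275 to 825 mm from the base axis. Payload 5.2 kg.
Tool frame: the origin (TCP) lies at the very end of the fingers, on their centre line; the grasp point (between the pads) lies 19 mm behind it; z points along the fingers, y is the direction in which the jaws open and shut (so a half turn about z gives the same grasp; the last joint's range is limited). The gripper opens to 93 mm and grips with 3 to 60 N. Pads are 15 mm wide; open, the fingers measure 128 mm over their backs; the gripper's body (75 mm by 188 mm) begins 65 mm behind the grasp point.
Start: joints at [1.029, 0.259, 1.535, -0, 1.348, -0.203], TCP at [182.774, 518.747, 218.653] pointing down, gripper open.
Joint ranges: [-3.14, 3.14], [-0.91, 2.08], [0.19, 2.58], [-1.22, 4.36], [0.22, 2.71], [-3.12, 3.12]. Speed limits (rad/s): [2.57, 2.57, 3.14, 3.14, 3.14, 3.14].

INTERFACE

Orientations are given as [roll, pitch, yaw] about the fixed x, y, z axes, in that order (R = Rz(yaw) Ry(pitch) Rx(roll)).
In Python, from bench import robot gives the robot as it stands. The module is installed in compiled form; this text tells all that it offers. Calls block until the motion is done:
- robot.move_ptp(position, orientation): joint-space move of the TCP to a pose.
- robot.move_linear(position, ori=None, speed=150, f_stop=None): straight line of the TCP; ori=None keeps the orientation; speed is the mean speed in mm/s. With f_stop (N) it stops when the force on the tool has changed by that much, and returns True; else False.
- robot.move_j(angles): joint-space move.
- robot.move_gripper(opening): opening from 0.0 (shut) to 1.0 (fully open); the grip force is fixed at half the most; returns when the fingers have stopped.
- robot.sleep(seconds).
- robot.inverse_kinematics(position, orientation): joint angles nearest the present ones, or None.
- robot.get_image(name): name is "scene" or "top" or "wrist"; returns a dict with "img" (480x640x3 uint8, blue, green, red), "fovy" (degrees; the focal length in pixels is half the picture's height over the tangent of half this angle, whatever the lens; pixels are square), "cx", "cy" (the principal point, pixels), "eye" and "orientation" of the camera in the world. Camera axes: x right, y down, z forward; pixel columns grow to the right and rows downward; lengths in mm; the calibration is good to about 2 mm. A picture is of the moment at which its call begins. There is no depth.
A pose or a line that the arm cannot do raises robot.MotionError and nothing moves.
- robot.hand_in(): hands the job in, once; it reports no verdict.
Readings, each from a call of its own:
- robot.current_t(): time.
- robot.current_qpos(): joint angles.
- robot.current_joint_vel(): joint speeds.
- robot.current_joint_efforts(): joint torques, N m.
- robot.current_tcp_pos(): TCP position.
- robot.current_eef_rot(): TCP orientation.
- robot.current_contact_force(): force on the tool from outside, world axes, zero at the start.
- robot.current_ft_torque(): the same for the moment, N m.
- robot.current_gripper_width(): opening from 0.0 (shut) to 1.0 (fully open).
Only numpy, scipy, OpenCV 4.12 (cv2) and the standard library are available. Lean on these libraries where they do the work, as an engineer would, in place of code of your own. Each camera call takes 0.05 s, during which the arm holds its last target.

TASK

Release the frosted positioning block on its carrier plate from the slate-grey docking base: pull the black lock knob up and out, turn it clockwise (seen from above) over the gate to the open notch, and push it fully back in. Only then slide the carrier along the base towards the knob until it meets the stop, so that the studs come into the wide ends of its keyholes, lift it off and set it down flat, without dropping it, in the middle of the flat square pad. Leave the knob pushed in and in the open notch, and do not disturb the other things on the bench.

Things in the scene. Friction and masses are not known exactly. Their poses are not given: they have to be found in the camera images.
- dock: Slate-grey docking base fixed to the bench, 170 (x) x 265 (y) x 18 mm high. Origin under its middle (it reaches from y = -129 to +136 mm), z up; deck (top face) at z = 18 mm. Upright axis of the lock knob at x = 0, y = +83 mm. The carrier lies on its -y part.
- stud_mid (a point): On the dock's deck (dock's axes), midway between the two upright steel studs, which stand at x = +52 and -52 mm from here. Shank 8 mm dia; round head 14 mm dia, from 12 to 17 mm above the deck.
- stop (a point): On the dock's deck (dock's axes): middle of the face of a low steel stop bar, 5 mm high, 150 mm long along x. The carrier's +y edge meets it when slid far enough.
- open_notch (a point): Floor of the open notch in the ring of steel gate posts (tops 35 mm above deck, 20 to 38 mm from the knob axis, on the side away from the carrier). The knob's key, a radial steel bar under the grip, must go down into it. The locked notch lies towards the dock's +y from the axis, this one 75 degrees clockwise of it seen from above.
- latch (a joint): Turn of knob and latch, rad: 0 locked, grows clockwise seen from above, 1.31 = middle of the open notch, end stop 1.36. Starts at 0 to 0.08. Between the notches the key cannot go down; it enters the open one from 1.17 to 1.36. Turns only while the knob is pulled out. Friction 0.08 N m; stays where left.
- latch_tip (a point): Tip of the latch, a steel finger 14 mm wide just above the deck, 66 mm from the knob axis, turning with the knob. Locked, it points along the dock's -y and stands 2 mm before the carrier's edge, blocking its slide; open, it points nearly along the dock's -x, clear of the carrier.
- knob (a joint): How far the knob is pulled out (straight up), m: 0 fully in, 0.022 fully out (stop). About 0 to 0.002 at the start. Its key clears the gate posts from 0.013 up. Friction about 4 N either way; no spring: it stays where left.
- knob_grip (a point): Middle of the knob's black T-bar, on the axis, z up; 80 mm above the bench when pushed in. Bar 60 mm long (this frame's y), 18 mm thick (x: grip across this), from 20 mm below to 16 mm above this point. The frame turns with the knob; at latch 0 parallel to the dock's. The gate posts' tops are 27 mm below this point when pushed in: keep fingertips above them.
- carrier: Loose carrier, 0.35 to 0.65 kg: aluminium plate 140 (x) x 120 (y) x 10 mm, with a frosted block 40 (x) x 80 (y) x 50 mm high on its middle. Origin: centre of plate's underside, z up. Starts flat on the deck, parallel to the dock, origin at y = -45 mm of the dock, held down by the stud heads. Slid 24 mm along the dock's +y (to y = -21 mm) it lifts straight off; lift 25 mm or more to clear.
- keyholes (a point): On the plate's underside (carrier's axes), midway between the centres of the wide ends (22 x 22 mm) of its two keyhole slots, which lie at x = +52 and -52 mm from here. The narrow parts (11 mm wide) run from there towards +y, ending 31 mm from the wide ends' centres. Lifting works with the stud heads within 3 mm of the middle of the wide ends.
- block_grip (a point): On the carrier, middle of the frosted block 40 mm above the plate's underside (20 mm below the block's top); axes of the carrier. Grip the block across x, its 40 mm width.
- pad: Square flat pad with grey fabric cover, fixed on the bench, 200 x 200 x 5 mm. Origin under its centre, z up; upper face at z = 5 mm.
- lead_pig: Bystander: smooth grey lead pot, 66 mm dia, 104 mm high, standing. Origin under its centre.
- clip_box: Bystander: grey zinc box with a sliding lid, 70 x 110 x 38 mm. Origin under its centre.
- badge: Bystander: pink plastic badge holder lying flat, 58 x 100 x 14 mm. Origin under its centre.
There are look-alikes about, which are no part of the job. Several things have the shape of the carrier; the one meant has the colours described above.

How it is judged:
By the outcome, as a careful person would: the job done as asked, in the order asked, and still so for the second after the job is handed in, with the robot touching nothing.
It also fails if it takes over 53 s, if anything falls off the work surface, if the arm or the gripper's body presses on something with over 40 N, if the wrist force passes 120 N, or if a joint passes its speed limit or range.

## Working session

There is one attempt and no reset: what is moved stays moved. The work goes in short steps, each a Python script; the robot and the scene stay as the last script left them, time stands still between calls to the robot, and variables do not carry over. Pictures are saved under pics/ and viewed, and the job is handed in when it is done.

```bash
mkdir -p pics; cat > h.py <<'E'
import numpy as np, cv2
from scipy.spatial.transform import Rotation as R
from bench import robot
def cam(n,save=None):
    d=robot.get_image(n)
    if save: cv2.imwrite('pics/'+save+'.png',d['img'])
    return d
def camR(d):
    o=np.array(d['orientation'],float)
    return o if o.shape==(3,3) else R.from_euler('xyz',o).as_matrix()
def f(d): return 240/np.tan(np.radians(d['fovy'])/2)
def ray(d,uv):
    v=np.array([(uv[0]-d['cx'])/f(d),(uv[1]-d['cy'])/f(d),1.]); return np.array(d['eye'],float),camR(d)@v
def onplane(d,uv,z):
    e,v=ray(d,uv); return e+v*(z-e[2])/v[2]
def proj(d,p):
    q=camR(d).T@(np.array(p,float)-np.array(d['eye'])); return [d['cx']+f(d)*q[0]/q[2],d['cy']+f(d)*q[1]/q[2]]
E
python3 - <<'E'
from h import *
import pickle
D={}
for n in ['scene','top','wrist']:
    d=cam(n,n+'0'); D[n]=d; print(n,d['fovy'],d['cx'],d['cy'],d['eye'],d['orientation'],d.keys())
pickle.dump(D,open('d0.pkl','wb'))
print(robot.current_t(),robot.current_eef_rot())
E
```

```text
scene 46.50060730881431 316.1140281864532 237.42135345965477 [1371.30966265 -624.50430764  830.81968557] [-2.19121798  0.01737851  0.95767912] dict_keys(['img', 'fovy', 'cx', 'cy', 'eye', 'orientation'])
top 54.241143322178054 315.3505532679549 238.3961998848275 [318.48719646 -48.58011532 948.54882012] [-2.90588323  0.00433466 -1.59325352] dict_keys(['img', 'fovy', 'cx', 'cy', 'eye', 'orientation'])
wrist 63.29098413619268 316.54182038950375 241.68641273768955 [115.88794493 541.70580921 383.9738715 ] [2.88434024e+00 2.62986908e-03 1.23227302e+00] dict_keys(['img', 'fovy', 'cx', 'cy', 'eye', 'orientation'])
0.15 [-3.14024088e+00 -3.00782698e-04  2.80280323e+00]
```

View pics/scene0.png

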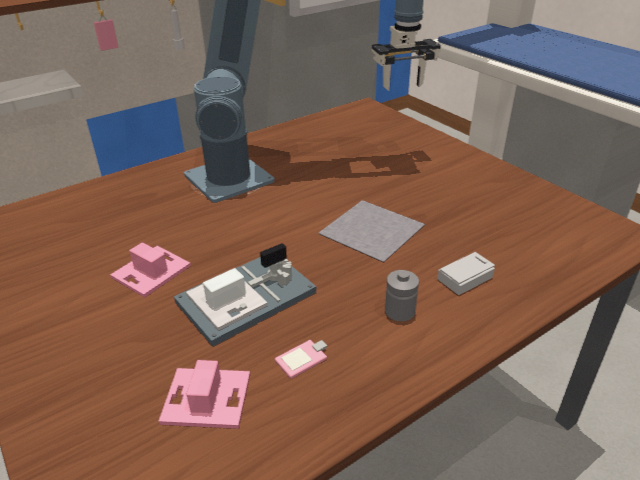

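View pics/top0.png

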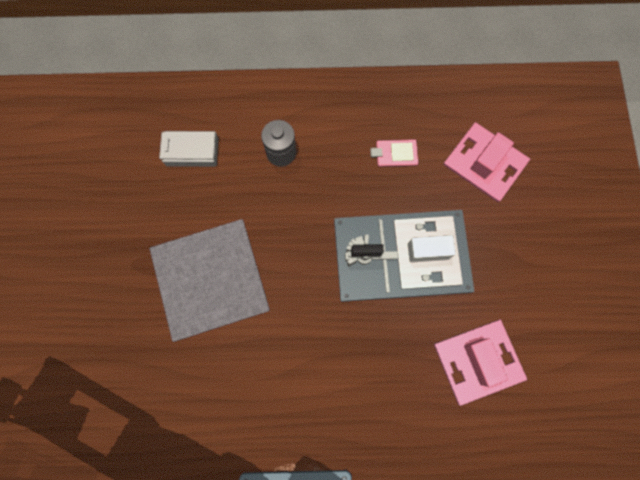

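View pics/wrist0.png

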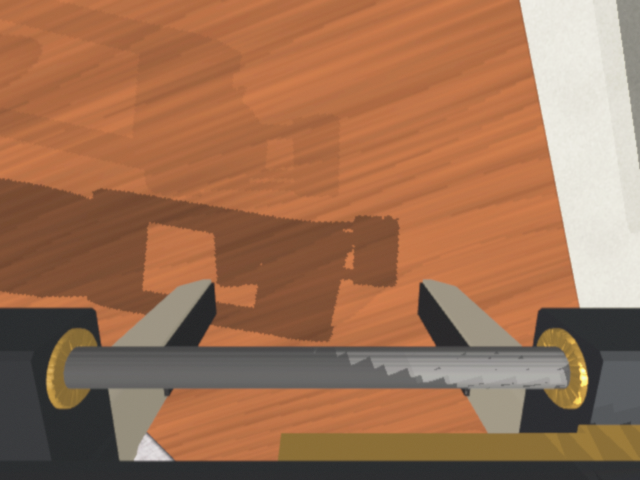

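The scene view shows the dock at about (245,290) with the white carrier on it, and the pad at (372,230). In the top view the dock is centred at about (404,255), with the knob at (366,250) and the pad at (210,280). Pink look-alikes are at (487,160) and (480,362). Next I'll measure these from the top view.

```bash
cat > m.py <<'E'
from h import *
import pickle
D=pickle.load(open('d0.pkl','rb')); d=D['top']; im=d['img']
hsv=cv2.cvtColor(im,cv2.COLOR_BGR2HSV)
i=im.astype(int)
nw=((i[...,2]-i[...,0])<25).astype(np.uint8)
def comp(c,mask):
    n,l=cv2.connectedComponents(mask); m=(l==l[c[1],c[0]]).astype(np.uint8); assert mask[c[1],c[0]]
    cs,_=cv2.findContours(m,cv2.RETR_EXTERNAL,cv2.CHAIN_APPROX_NONE); return max(cs,key=cv2.contourArea)
def rect(name,c,mask,z):
    h=comp(c,mask); P=np.array([onplane(d,p[0],z)[:2] for p in cv2.convexHull(h)],np.float32)
    r=cv2.minAreaRect(P); print(name,np.round(r[0],1),np.round(r[1],1),round(r[2],2)); return h
mo=cv2.morphologyEx(nw,cv2.MORPH_OPEN,np.ones((3,3)))
hs=[rect('dock',(345,290),mo,18),rect('pad',(210,280),mo,5),rect('clip',(190,145),mo,38)]
w=(i.min(2)>140).astype(np.uint8)
hs.append(rect('blocktop',(430,243),(i.min(2)>215).astype(np.uint8),78))
pl=cv2.morphologyEx((i.min(2)>120).astype(np.uint8),cv2.MORPH_OPEN,np.ones((5,5)))
hs.append(rect('plate',(405,270),pl,28))
k=((i.max(2)<30)).astype(np.uint8); hs.append(rect('knob',(366,250),k,96))
o=im.copy(); cv2.drawContours(o,hs,-1,(0,255,0),1)
o=cv2.resize(o[190:360,140:490],None,fx=2.25,fy=2.25,interpolation=cv2.INTER_NEAREST)
cv2.imwrite('pics/m0.png',o)
E
python3 m.py
```

```text
dock [ 504.8 -225. ] [172.5 267.1] 2.54
pad [467.2 169.9] [199.8 200.4] 16.57
clip [737.7 211.3] [119.2  74.7] 88.61
blocktop [ 497.5 -260.9] [129.5 109.8] 2.57
plate [ 499.7 -215.3] [156.1 244.7] 3.58Traceback (most recent call last):
  File "m.py", line 19, in <module>
    k=((i.max(2)<30)).astype(np.uint8); hs.append(rect('knob',(366,250),k,96))
                                                  ~~~~^^^^^^^^^^^^^^^^^^^^^^^
  File "m.py", line 11, in rect
    h=comp(c,mask); P=np.array([onplane(d,p[0],z)[:2] for p in cv2.convexHull(h)],np.float32)
  File "m.py", line 8, in comp
    n,l=cv2.connectedComponents(mask); m=(l==l[c[1],c[0]]).astype(np.uint8); assert mask[c[1],c[0]]
                                                                                    ~~~~^^^^^^^^^^^
AssertionError
```

```bash
sed -i 's/(i.max(2)<30)/(i.max(2)<45)/; s/min(2)>215/min(2)>222/; s/min(2)>120/min(2)>165/' m.py; python3 m.py; python3 - <<'E'
import cv2
im=cv2.imread('pics/top0.png'); cv2.imwrite('pics/c0.png',cv2.resize(im[200:310,325:485],None,fx=5,fy=5,interpolation=cv2.INTER_NEAREST))
print(im[250,366],im[243,430],im[270,405],im[250,455],im[225,400])
E
```

```text
dock [ 504.8 -225. ] [172.5 267.1] 2.54
pad [467.2 169.9] [199.8 200.4] 16.57
clip [737.7 211.3] [119.2  74.7] 88.61
blocktop [ 508.2 -273.8] [36.2 75.9] 2.3
plate [ 507.3 -259.9] [141.  148.6] 2.35
[53 62 61] [234 231 228] [227 234 233] [205 214 220] [217 224 230]Traceback (most recent call last):
  File "m.py", line 19, in <module>
    k=((i.max(2)<45)).astype(np.uint8); hs.append(rect('knob',(366,250),k,96))
                                                  ~~~~^^^^^^^^^^^^^^^^^^^^^^^
  File "m.py", line 11, in rect
    h=comp(c,mask); P=np.array([onplane(d,p[0],z)[:2] for p in cv2.convexHull(h)],np.float32)
  File "m.py", line 8, in comp
    n,l=cv2.connectedComponents(mask); m=(l==l[c[1],c[0]]).astype(np.uint8); assert mask[c[1],c[0]]
                                                                                    ~~~~^^^^^^^^^^^
AssertionError
```

View pics/c0.png

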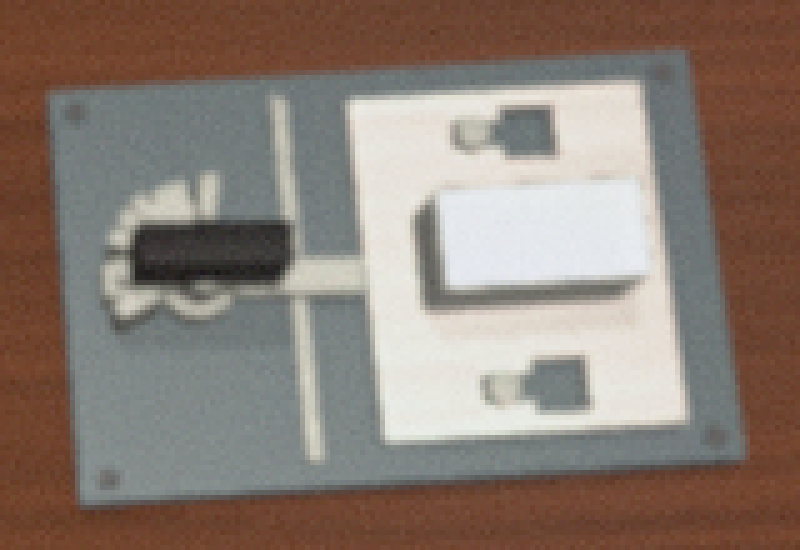

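The crop shows the knob bar over (132–293, 222–285) and the latch finger pointing at the plate, so it is locked. The block top measures (508.2, -273.8), against (508, -274) predicted from the dock outline. I'll hover over the knob and check it with the wrist camera.

```bash
cat >> m.py <<'E'
E
python3 - <<'E'
from h import *
import pickle
D=pickle.load(open('d0.pkl','rb')); d=D['top']; i=d['img'].astype(int)
k=(i.max(2)<85).astype(np.uint8); k[:, :345]=0;k[:,386:]=0;k[:235]=0;k[266:]=0
c=max(cv2.findContours(k,0,1)[0],key=cv2.contourArea); print(cv2.minAreaRect(c))
P=np.array([onplane(d,p[0],96)[:2] for p in c],np.float32); print(cv2.minAreaRect(P))
psi=np.pi/2+np.radians(2.45)
robot.move_ptp([502.3,-146.4,190],[np.pi,0,psi])
print(robot.current_t(),robot.current_tcp_pos(),robot.current_qpos())
w=cam('wrist','w1'); pickle.dump(w,open('w1.pkl','wb')); print(w['eye'])
for p in [(502.3,-146.4,96)]: print(proj(w,p))
E
```

```text
((366.6186828613281, 250.39883422851562), (12.600414276123047, 31.376277923583984), 86.42366790771484)
((498.14654541015625, -144.385498046875), (23.902381896972656, 58.70883560180664), 2.3034682273864746)
2.7583 [ 502.52227698 -145.62017615  190.08758018] [-4.95622574e-01  2.32008234e-01  1.64255339e+00  2.60356038e-04
  1.26692481e+00 -5.39718292e-01]
[499.07812749 -75.49608216 356.11304542]
[np.float64(316.84696375084854), np.float64(244.7405517527535)]
```

View pics/w1.png

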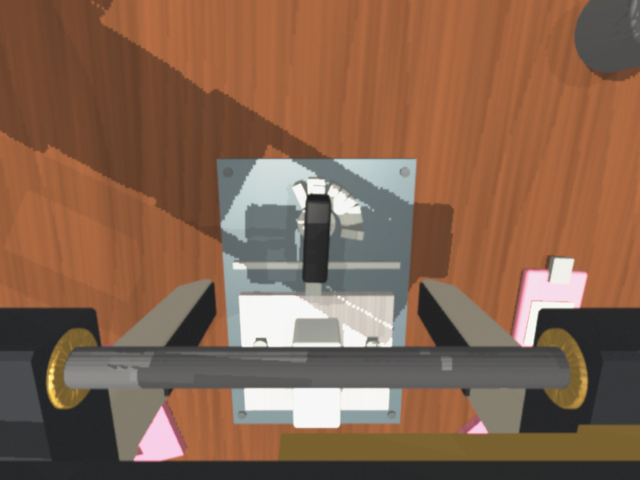

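The bar top spans (305–330, 198–283), centred within a few pixels of the predicted (317, 245). I'll grip it, pull 18 mm, turn and push in.

```bash
python3 - <<'E'
from h import *
psi=np.pi/2+np.radians(2.45); X,Y=502.0,-146.2
F=lambda s:print(s,round(robot.current_t(),2),np.round(robot.current_tcp_pos(),1),np.round(robot.current_contact_force(),1),round(robot.current_gripper_width()*93,1))
hit=robot.move_linear([X,Y,64],[np.pi,0,psi],speed=120,f_stop=20);F(('down',hit))
if not hit:
    robot.move_gripper(0.0);F('grip')
    print(robot.move_linear([X,Y,82],speed=60,f_stop=40));F('pull')
    cam('wrist','w2');cam('scene','s2')
E
python3 - <<'E'
import cv2
im=cv2.imread('pics/s2.png'); cv2.imwrite('pics/s2c.png',cv2.resize(im[180:350,160:360],None,fx=3.5,fy=3.5))
E
```

```text
('down', False) 4.01 [ 502.6 -146.5   64.7] [-0.   0.  -0.9] 93.6
grip 5.16 [ 502.1 -146.2   64. ] [ 0.3  1.  -0.2] 18.1
False
pull 5.61 [ 502.2 -146.2   83. ] [-0.6  1.5  2.6] 18.1
```

View pics/w2.png

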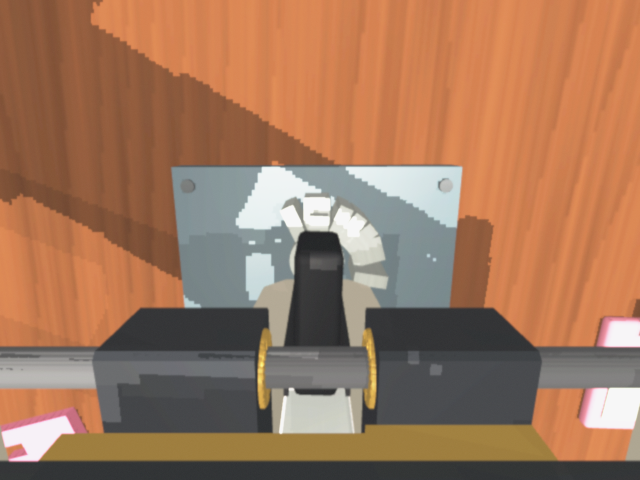

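View pics/s2c.png

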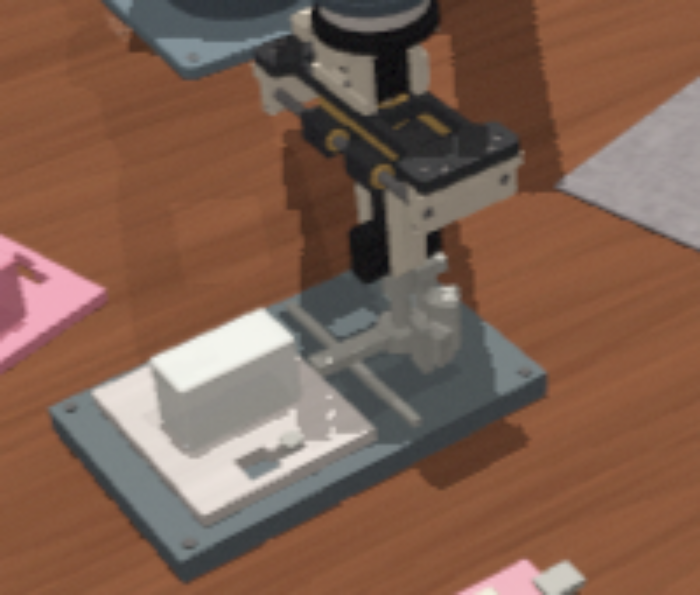

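Grip width is 18.1 mm and the knob rose with the gripper. Now the turn.

```bash
python3 - <<'E'
from h import *
psi=np.pi/2+np.radians(2.45); X,Y=502.1,-146.2
F=lambda s:print(s,round(robot.current_t(),2),np.round(robot.current_tcp_pos(),1),np.round(robot.current_eef_rot(),3),np.round(robot.current_contact_force(),1),np.round(robot.current_ft_torque(),2),round(robot.current_gripper_width()*93,1))
F('0')
for a in (0.65,1.295):
    robot.move_ptp([X,Y,82.5],[np.pi,0,psi-a]);robot.sleep(.1);F(a)
cam('scene','s3');cam('wrist','w3')
E
python3 - <<'E'
import cv2
im=cv2.imread('pics/s3.png'); cv2.imwrite('pics/s3c.png',cv2.resize(im[180:350,160:360],None,fx=3.5,fy=3.5))
E
```

```text
0 5.71 [ 502.1 -146.3   82.6] [3.141 0.    1.614] [0.4 0.3 3.4] [ 0.04  0.11 -0.06] 18.1
0.65 6.47 [ 501.2 -145.9   82.2] [-3.14e+00  1.00e-03  9.65e-01] [-4.9  1.6  3.4] [ 0.14  0.92 -0.11] 17.8
1.295 7.24 [ 500.6 -145.    81.8] [-3.138e+00  2.000e-03  3.190e-01] [-5.3  3.7  3.3] [ 0.46  1.08 -0.06] 18.0
```

View pics/s3c.png

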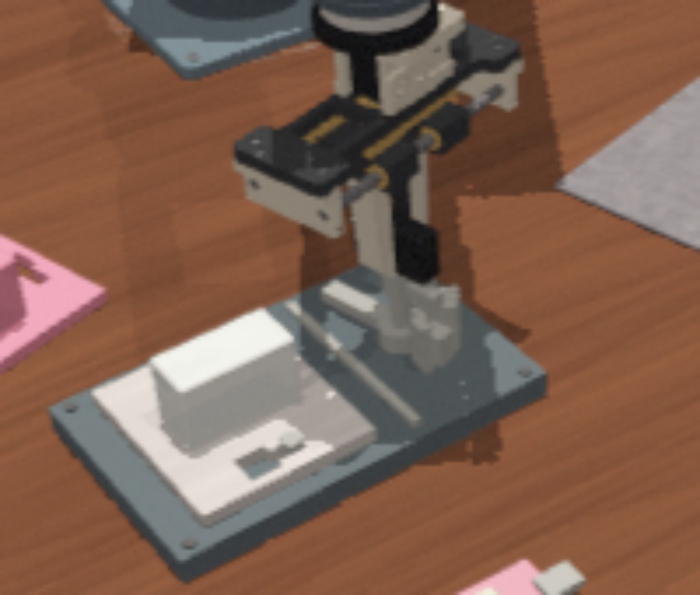

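View pics/w3.png

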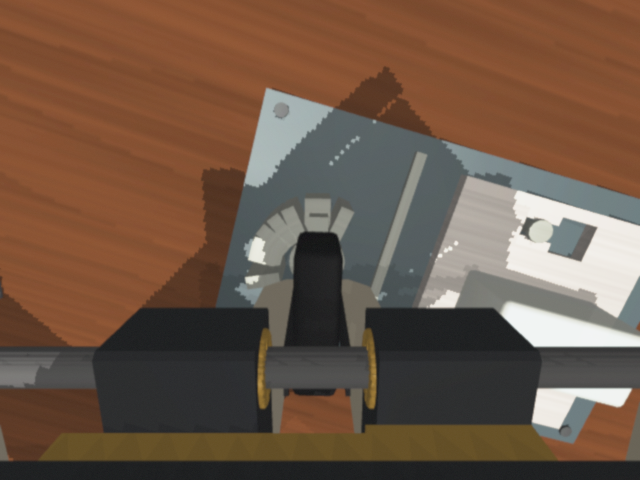

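The latch finger now points along dock -x and the key is over the open notch, at (318,212) in the wrist view. Push it in.

```bash
python3 - <<'E'
from h import *
F=lambda s:print(s,round(robot.current_t(),2),np.round(robot.current_tcp_pos(),1),np.round(robot.current_eef_rot(),3),np.round(robot.current_contact_force(),1),np.round(robot.current_ft_torque(),2),round(robot.current_gripper_width()*93,1))
psi=np.pi/2+np.radians(2.45)-1.30
print(robot.move_linear([500.4,-145.0,58.5],[np.pi,0,psi],speed=40,f_stop=22));F('in')
robot.sleep(.2);F('in')
cam('scene','s4');cam('wrist','w4')
E
python3 - <<'E'
import cv2
im=cv2.imread('pics/s4.png'); cv2.imwrite('pics/s4c.png',cv2.resize(im[180:350,160:360],None,fx=3.5,fy=3.5))
E
```

```text
True
in 7.88 [ 500.6 -144.9   61.7] [-3.141 -0.     0.314] [-1.9  1.1  7.8] [ 0.16  0.39 -0.1 ] 18.0
in 8.08 [ 500.6 -144.9   61.8] [-3.141 -0.     0.314] [-2.   0.4  7. ] [ 0.16  0.38 -0.09] 17.7
```

View pics/s4c.png

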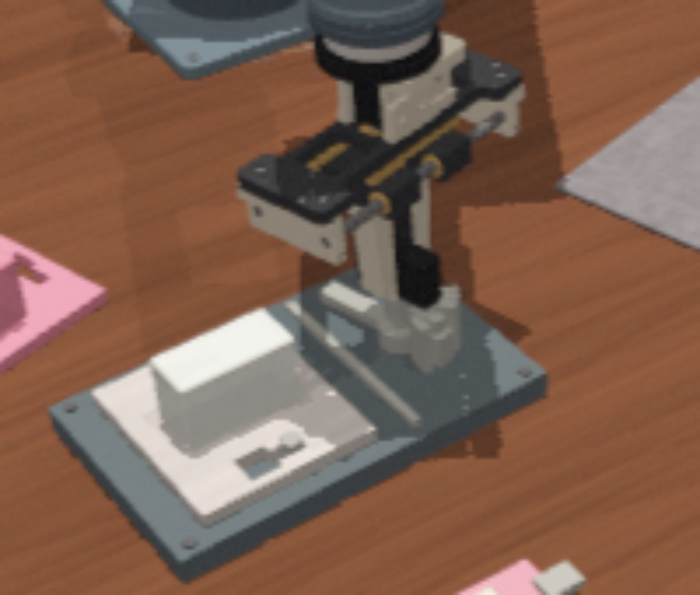

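View pics/w4.png

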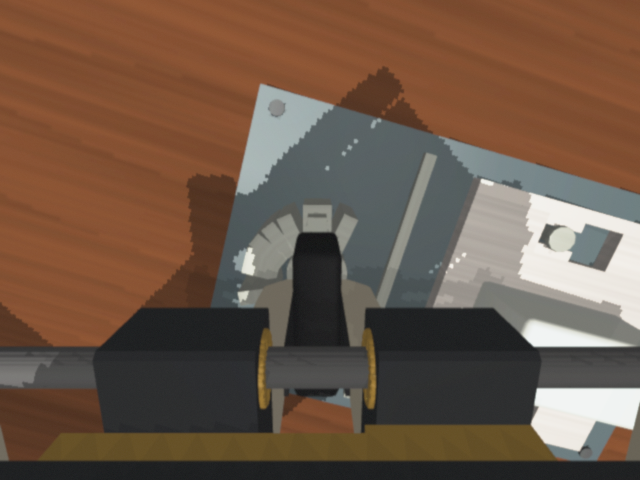

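The knob went down 20 mm, to 2.3 mm below where I first gripped it, and stopped on a hard contact. I'll push once more to be sure it's fully in, then release, retreat and look.

```bash
python3 - <<'E'
from h import *
import pickle
F=lambda s:print(s,round(robot.current_t(),2),np.round(robot.current_tcp_pos(),1),np.round(robot.current_contact_force(),1),round(robot.current_gripper_width()*93,1))
print(robot.move_linear([500.5,-144.9,58],speed=20,f_stop=25));F('in2')
p=robot.current_tcp_pos()
robot.move_gripper(0.6);F('open')
robot.move_linear([500.5,-145,150],speed=200);F('up')
psi=np.pi/2+np.radians(2.45)
robot.move_ptp([508.3,-273.5,170],[np.pi,0,psi]);F('hover')
w=cam('wrist','w5');t=cam('top','t5');s=cam('scene','s5');pickle.dump([w,t,s],open('d5.pkl','wb'))
c=s['img'][180:350,160:360];cv2.imwrite('pics/s5c.png',cv2.resize(c,None,fx=3.5,fy=3.5))
print('block top ctr',proj(w,(508,-274,78)))
E
```

```text
True
in2 8.39 [ 500.8 -144.9   61.6] [-3.6  0.9  9.8] 17.6
open 9.18 [ 499.3 -144.    60.7] [ 1.4  0.3 -0.5] 56.0
up 9.78 [ 500.1 -144.7  149.4] [ 0.2 -0.2 -1.3] 55.9
hover 11.12 [ 507.9 -272.9  169. ] [-0.7  0.6 -0.1] 55.9
block top ctr [np.float64(317.42606253705185), np.float64(246.44388516486532)]
```

View pics/s5c.png

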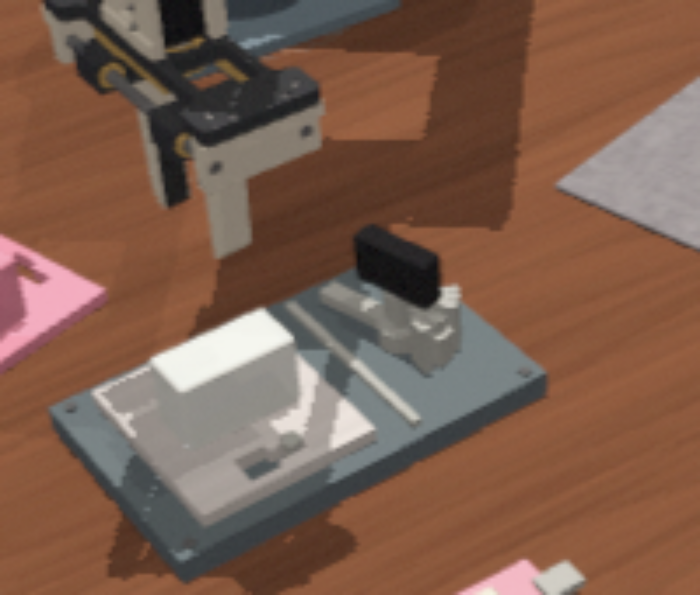

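View pics/w5.png

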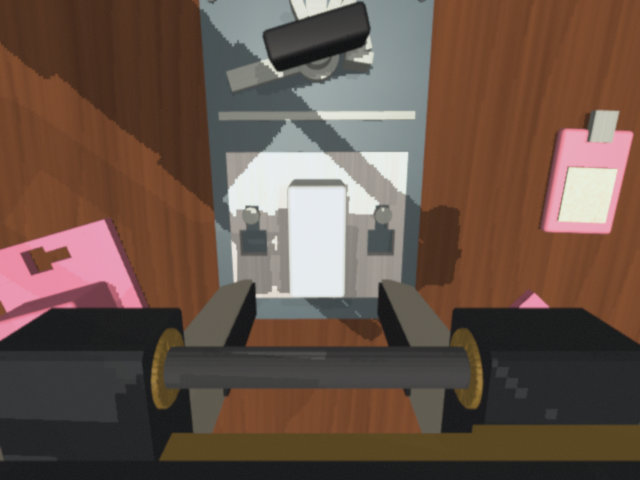

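The bar's lower edge sits just above the post tops, the latch lies along -x and the way is clear. The block top is centred near (317,242) in the wrist view, so it is well centred in x. I'll triangulate the bar height as a check that the knob is in, then grip and slide.

```bash
python3 - <<'E'
from h import *
import pickle
w,t,s=pickle.load(open('d5.pkl','rb'))
def tri(a,b):
    (e1,v1),(e2,v2)=ray(*a),ray(*b); v1/=np.linalg.norm(v1);v2/=np.linalg.norm(v2)
    A=np.stack([v1,-v2],1); x=np.linalg.lstsq(A,e2-e1,rcond=None)[0]; p,q=e1+v1*x[0],e2+v2*x[1]; return np.round((p+q)/2,1),round(np.linalg.norm(p-q),1)
for uv in [(369,38),(360,3)]:
  for sc in [(440,267)]: print(tri((w,uv),(s,(sc[0]/3.5+160,sc[1]/3.5+180))))
ps=np.radians(2.45)
ax=np.array([501,-145.8]); 
F=lambda s:print(s,round(robot.current_t(),2),np.round(robot.current_tcp_pos(),1),np.round(robot.current_contact_force(),1),round(robot.current_gripper_width()*93,1))
hit=robot.move_linear([508,-273,46],[np.pi,0,np.pi/2+ps],speed=120,f_stop=15);F(('down',hit))
if not hit:
    robot.move_gripper(0.0);robot.sleep(.1);F('grip')
    p0=robot.current_tcp_pos(); d=np.array([-np.sin(ps),np.cos(ps),0])
    tgt=np.array([508,-273,46.])+d*30
    print(robot.move_linear(list(tgt),speed=30,f_stop=15));robot.sleep(.1);F('slid')
    print('slide',(robot.current_tcp_pos()-p0)@d)
    cam('top','t6');cam('wrist','w6')
    im=cv2.imread('pics/t6.png'); cv2.imwrite('pics/t6c.png',cv2.resize(im[200:310,325:485],None,fx=5,fy=5))
E
```

```text
(array([ 534.3, -139.6,   90.2]), np.float64(13.0))
(array([ 526. , -126.8,   82.8]), np.float64(1.5))
('down', False) 12.45 [ 508.6 -273.4   46.8] [-0.5  0.5  0.5] 56.0
grip 12.96 [ 508.2 -273.2   46.6] [-1.5 -0.   5.2] 39.6
True
slid 13.94 [ 507.9 -249.    46.9] [ 1.5 -2.8  1.1] 39.7
slide 24.24998090929403
```

View pics/t6c.png

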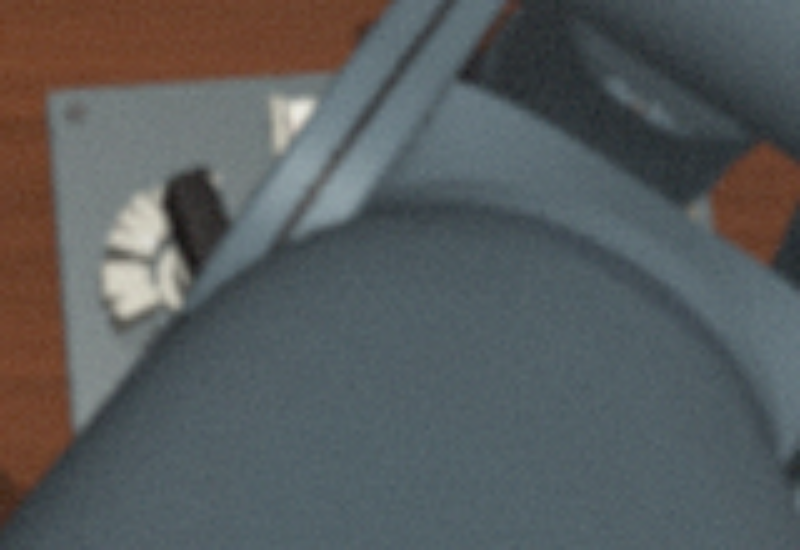

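View pics/w6.png

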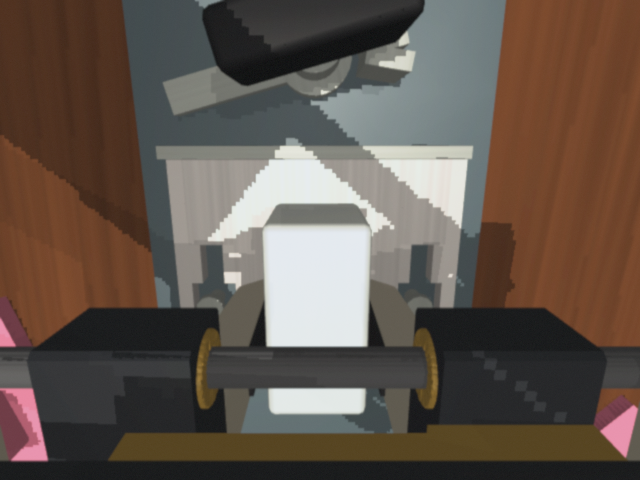

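Slid 24.25 mm; the plate's edge is against the stop bar and the stud heads, at (210,298) and (420,298), are in the wide ends. Lift it.

```bash
python3 - <<'E'
from h import *
F=lambda s:print(s,round(robot.current_t(),2),np.round(robot.current_tcp_pos(),1),np.round(robot.current_contact_force(),1),round(robot.current_gripper_width()*93,1))
p=robot.current_tcp_pos()
# back off the stop a hair, lift slowly first
h=robot.move_linear([p[0],p[1]-0.3,80],speed=50,f_stop=16);F(('lift',h))
if not h:
    robot.move_linear([p[0],p[1],165],speed=150);F('up')
    cam('scene','s7');cam('wrist','w7')
E
```

```text
('lift', False) 14.85 [ 507.7 -249.1   79.9] [ 0.6 -0.  -5.9] 39.6
up 15.57 [ 507.3 -248.5  164. ] [-0.4  0.9 -5.3] 39.6
```

View pics/s7.png

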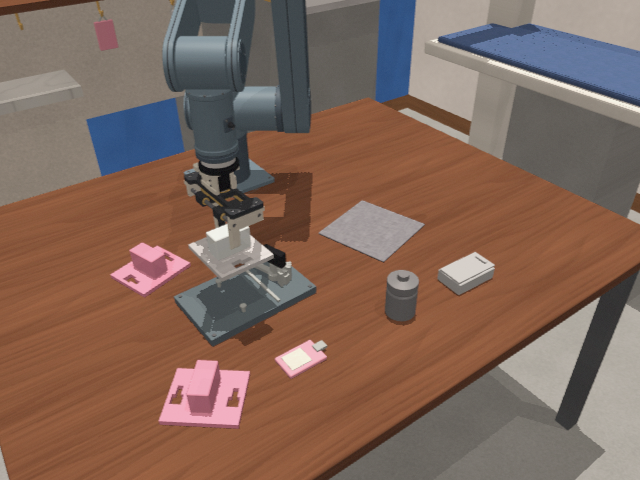

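The carrier at (230,245) hangs level and clear of the base. I'll carry it to the pad and lower it until contact; contact is expected at TCP z ≈ 34.

```bash
python3 - <<'E'
from h import *
F=lambda s:print(s,round(robot.current_t(),2),np.round(robot.current_tcp_pos(),1),np.round(robot.current_contact_force(),1),round(robot.current_gripper_width()*93,1))
psi=np.pi/2+np.radians(16.57); X,Y=467.2,169.9
# two-stage to keep the path wide and slow
robot.move_ptp([505,-20,165],[np.pi,0,np.pi/2+np.radians(9)]);F('mid')
robot.move_ptp([X,Y,120],[np.pi,0,psi]);robot.sleep(.3);F('over')
robot.move_linear([X,Y,45],speed=100);robot.sleep(.2);F('near')
print(robot.move_linear([X,Y,29],speed=15,f_stop=5));robot.sleep(.2);F('touch')
cam('scene','s8');w=cam('wrist','w8');print(robot.current_ft_torque())
im=cv2.imread('pics/s8.png'); cv2.imwrite('pics/s8c.png',cv2.resize(im[120:300,260:480],None,fx=3.5,fy=3.5))
E
```

```text
mid 16.58 [505.5 -21.  165. ] [ 0.1  0.6 -4.5] 40.1
over 17.7 [467.9 168.9 120.3] [-0.2  0.3 -5. ] 39.7
near 18.8 [467.8 170.   45.7] [ 0.4  0.6 -5.3] 40.0
True
touch 19.75 [467.1 169.9  33.5] [0.4 0.6 5.1] 39.6
[-0.11579817  0.11051213  0.03004652]
```

View pics/s8c.png

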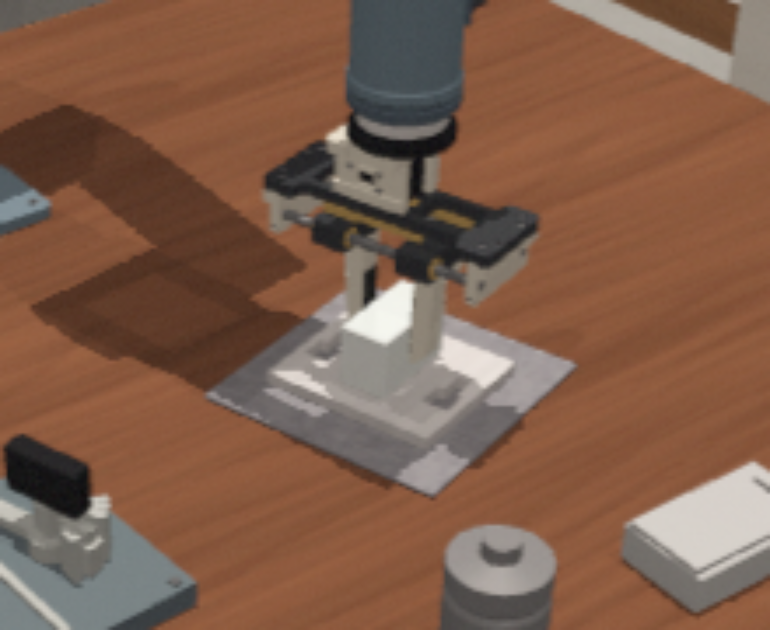

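View pics/w8.png

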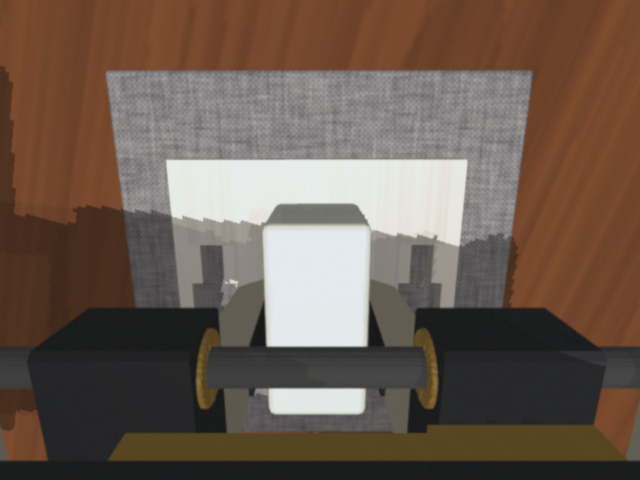

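The plate touched at z 33.5 (expected 34), square to the pad and about centred left to right: plate 167–467, pad 107–531 in the wrist view. Releasing, retreating and checking from the top view.

```bash
python3 - <<'E'
from h import *
import pickle
F=lambda s:print(s,round(robot.current_t(),2),np.round(robot.current_tcp_pos(),1),np.round(robot.current_contact_force(),1),round(robot.current_gripper_width()*93,1))
p=robot.current_tcp_pos()
robot.move_gripper(0.65);F('open')
robot.move_linear([467.2,169.9,180],speed=200);F('up')
robot.move_ptp([230,400,250],[np.pi,0,2.6]);F('away')
t=cam('top','t9');s=cam('scene','s9');pickle.dump([t,s],open('d9.pkl','wb'))
E
python3 - <<'E'
import cv2
im=cv2.imread('pics/t9.png'); cv2.imwrite('pics/t9c.png',cv2.resize(im[200:350,140:490],None,fx=2.2,fy=2.2))
E
```

```text
open 20.43 [465.4 169.7  32.3] [ 0.8  0.2 -0.4] 60.5
up 21.32 [466.4 169.8 179. ] [-0.3 -0.7 -0.4] 60.6
away 22.59 [230.6 399.6 249.4] [-1.3 -0.6  0. ] 60.2
```

View pics/t9c.png

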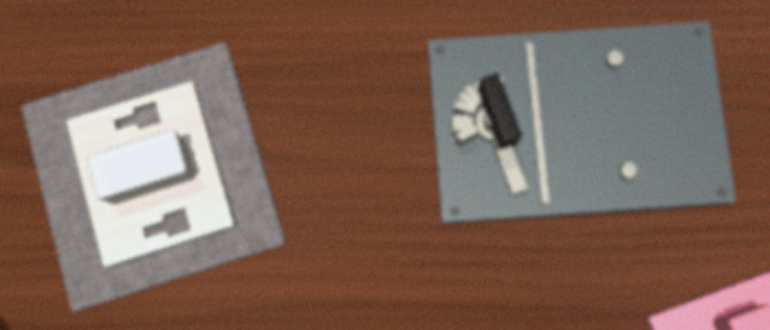

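View pics/s9.png

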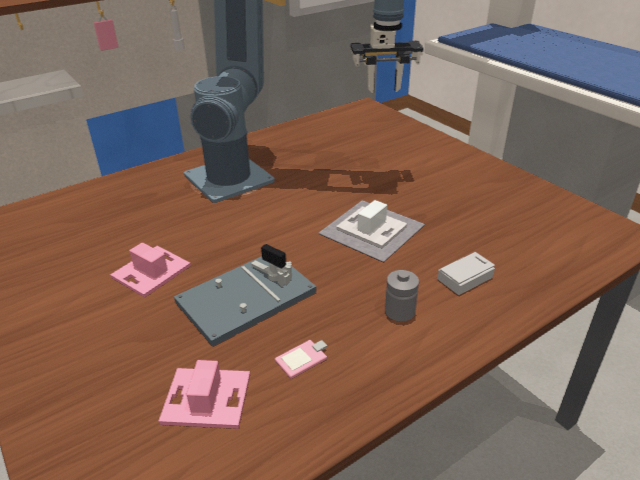

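```bash
python3 - <<'E'
from h import *
import pickle
t,s=pickle.load(open('d9.pkl','rb'))
c=lambda u:(u[0]/2.2+140,u[1]/2.2+200)
P=np.array([onplane(t,c(u),15)[:2] for u in [(67,120),(192,82),(233,226),(105,266)]])
Q=np.array([onplane(t,c(u),5)[:2] for u in [(21,105),(226,42),(284,243),(72,310)]])
print('plate',P.mean(0),'pad',Q.mean(0), np.linalg.norm(P[1]-P[0]),np.linalg.norm(P[2]-P[1]))
# latch direction: axis -> finger tip end middle, z~22
tip=onplane(t,c((518,190)),22); ax=np.array([502.,-146]); v=tip[:2]-ax; a=np.degrees(np.arctan2(v[1],v[0])); print('latch',(-90+2.45-a)%360, np.linalg.norm(v))
im=cv2.imread('pics/s9.png'); cv2.imwrite('pics/s9c.png',cv2.resize(im[230:300,230:310],None,fx=8,fy=8))
# expected bar bottom/top at axis
for z in (60,96,110): print(z,[round((q-o)*8) for q,o in zip(proj(s,(501,-146,z)),(230,230))])
E
```

```text
plate [465.39879893 168.36779406] pad [466.75333833 169.15530733] 119.68639946460219 140.44200925975304
latch 73.98706116538172 64.91958728942343
60 [346, 255]
96 [338, 152]
110 [335, 111]
```

View pics/s9c.png

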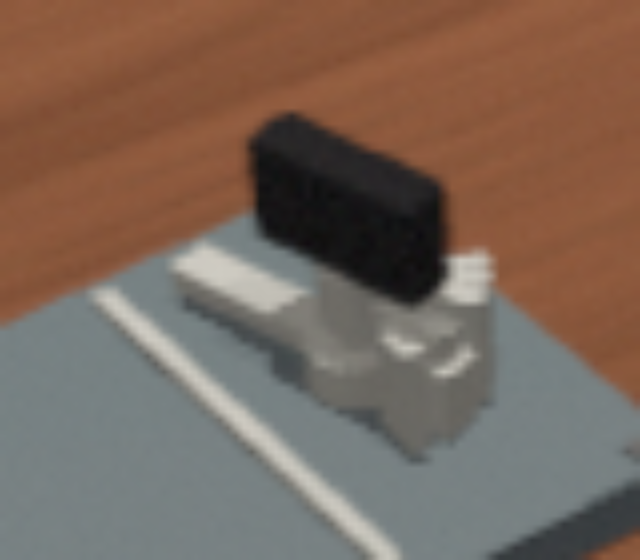

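The bar top centre is at (348,152), exactly the row predicted for a fully pushed-in knob (a raised one would be near row 111). The latch reads 74°, and the carrier is within 2 mm of the pad centre. Handing in.

```bash
python3 -c "
from h import *
robot.hand_in();print(robot.current_t())"
```

```text
the job is handed in; nothing more can be done
the job is handed in; nothing more can be done
```

The job is done and handed in at about 22.7 s of the 53 s allowed. I pulled the knob out, turned it to the open notch and pushed it back in. Then I slid the carrier 24.25 mm to the stop, lifted it off and lowered it onto the pad until it touched, before releasing it.

Last checks, from the camera images:
- **Carrier:** it lies flat and square on the pad, within about 2 mm of the centre.
- **Knob:** the latch is at about 74° (75° is the middle of the notch). The bar's top is at the height expected for fully in.
- **Bench:** the other things look unmoved by eye, and the gripper is clear of everything.

One check was poor: triangulating a corner of the knob's bar gave 83 to 90 mm instead of about 96 mm, because the corners I picked in the two views did not match well. I relied instead on the hard stop felt when pushing and on the scene view. The knob's axis also came out 1 to 2 mm from my first estimate, which is within the camera calibration error.

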